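# Zero a burr mill and open it three clicks

## Task

Set the grind of the bench burr mill: turn its knurled adjustment ring clockwise (seen from above) until you feel the burrs just touch, without forcing it past that, then back it off counter-clockwise by three clicks and let go. Leave the jar, the scrap bin and the brush where they are.

Things in the scene. Friction and masses are not known exactly. Their poses are not given: they have to be found in the camera images.
- mill: Bench burr mill bolted to the table: base plate 170 x 130 x 12 mm, upright blue drum 96 mm across, flat top 110 mm above the table with white marks every 15 degrees (one click), grey motor on its +x side (top 82 mm high, to 115 mm from the axis), aluminium outlet on its -x side. Origin on the table on the drum's axis; z up.
- ring_grip (a point): Centre of the knurled steel adjustment ring on top of the mill, on its vertical axis (the drum's too), 136 mm above the table. A plain cylinder 60 mm across, 116 to 152 mm above the table; a brass throat 34 mm across stands 4 mm out of it. Grip it across its diameter from above at any yaw. x axis towards its orange mark. It only turns: clockwise from above closes the burrs.
- ring_mark (a point): Orange mark on the ring's upper outer edge, 30 mm from the axis, 152 mm up. The ring clicks 24 times a turn (0.262 rad each); about 0.08 N m turns it over a click; let go, it springs into the nearest click unless it stands nearly midway. It starts about 4 to 9 clicks open; how many, and the ring angle at which the burrs touch, cannot be seen and differ every time.
- burr (a joint): Gap between the burrs in m: 0 where they touch, 0.00002 more per click open, negative when forced; the reading's noise is far larger. Touching is itself a click position. Turned further clockwise from there, the ring meets a springy resistance of 0.06 N m plus 1.5 N m per rad on top of the clicks: that is how the touch is felt.
- jar: Closed glass jar, 64 mm across, 95 mm tall, standing loose beside the mill; bystander. Origin at its underside.
- bin: Blue open plastic bin 100 x 140 x 55 mm with printed-plastic scraps, loose; bystander. Origin at its underside.
- brush: Hand brush 180 mm long lying loose on the table; bystander.

How it is judged:
On the way:
1. the ring has been closed until the burrs touch (gap within a fifth of a click of zero) (value of joint burr below 4e-06 m), for 0.1 s.
At the end, for the whole second after the job is handed in: After the burrs have touched, the ring is left three clicks open (2.5 to 3.5 clicks, a gap of 0.05 to 0.07 mm), with nothing holding it (value of joint burr between 5e-05 and 7e-05 m).
It fails at once if the ring is forced a whole click past touching (value of joint burr below -2e-05 m).
It fails at once if the jar is moved by more than 20 mm (distance of jar from where it was at the start of the episode above 0.02 m).
It fails at once if the scrap bin is moved by more than 20 mm (distance of bin from where it was at the start of the episode above 0.02 m).
It fails at once if the brush is moved by more than 20 mm (distance of brush from where it was at the start of the episode above 0.02 m).
It also fails if it takes over 64 s, if anything falls off the work surface, if the arm or the gripper's body presses on something with over 40 N, if the wrist force passes 120 N, or if a joint passes its speed limit or range.

## Robot

A 6-joint arm with a two-finger parallel gripper is mounted at the origin on the work surface. World frame = base frame: x ahead of the robot, y to its left, z up, the work surface at z = 0. Lengths are in m, angles in rad, forces in N, time in s.
With the tool pointing down it reaches from about 0.25 to 0.8 m from the base axis. Payload 3.9 kg.
Tool frame: the origin (TCP) lies at the very end of the fingers, on their centre line; the grasp point (between the pads) lies r.pinch_z behind it (r.pinch_z is the distance from the TCP to the grasp point, in m); z points along the fingers, y is the line along which they close (so a half turn about z gives the same grasp; the last joint's range is limited). The gripper opens to 85 mm and grips with 20 to 120 N. Pads are 22 mm wide; open, the fingers measure 114 mm over their backs; the gripper's body (76 mm by 85 mm) begins 54 mm behind the grasp point. The pads swing forward as they close: fully open they stand 13 mm farther back than shut.
Start: joints at [-1.177, 0.26, -0.138, 1.173, 0, 1.571], TCP at [0.201, -0.485, 0.231] pointing down, gripper open.
Joint ranges: [-2.78, 2.78], [-0.83, 1.72], [-1.28, 1.37], [-1.9, 2.12], [-1.57, 1.48], [-3.14, 3.14]. Speed limits (rad/s): [2.57, 2.57, 3.14, 3.14, 3.14, 3.14].

## Interface

Orientations are given as a rotation vector (axis times angle).
In Python, from station import r gives the robot as it stands.
- The arm moves only by the shell command python3 -m crank 'ROWS' [OPENING] [FORCE]. ROWS is JSON, a list of rows, each a list of 4 numbers: the shift along the tool's x, y, z in cm, then the turn about the tool's z in rad. In form: [[dx, dy, dz, yaw], ...]. A call has 1 to 12 rows; each row is the pose to reach, as a shift and turn from the pose commanded when the call began, along the tool's axes at that moment; what a row does not reach only later rows make up. A row lasts 1/8 s, in which the tool goes at most 62.5 mm and 10.7 degrees, less where a joint would pass 70% of its speed; a pose out of reach is approached as far as the arm can. A call with a gripper value outside its range is refused whole. OPENING is the finger opening in cm, from 0 to 8.54, set as the call begins (- or left out, the last holds). The fingers move at their own pace and stop on an object; FORCE is the grip in N (left out, the last holds). Time passes only in rows, so rows that repeat a pose let the fingers close. It gives the time, the measured TCP pose, the force, the opening and the grip force at its end, in the units of the state.
- r.state(): the state, without advancing time (a new reading comes with each control period).
- r.camera(name): name is "scene" or "top"; returns a dict with "color" (420x560x3 uint8, red, green, blue), "K" (3x3 intrinsics, pixels), "k1" (the pictures are not rectified: a ray, as slopes to the right and down, at radius r is drawn at 1 + k1 r^2 times it, then the intrinsics apply), "T" (4x4, takes a point from camera to world coordinates). Camera axes: x right, y down, z forward; pixel columns grow to the right and rows downward; lengths in m; the calibration is good to about 2 mm. A picture is of the moment at which its call begins. There is no depth.
- r.hand_in(): hands the job in; it is judged then, once.
Trained networks look in a picture, given as the dict that the camera call returned (one of the last four; its "shot" number tells which), for a name from the list of things; names that differ only in an ending like _2 or _b are one class to them, and where a whole thing is asked for, a point or a joint stands for the part that bears it (a point fixed in the world has none). Each returns a list of dicts, best first, with "score" (0 to 1); they miss things now and then, are a little off and sometimes report something else, mostly with a low value. They report only what shows in the picture. A call takes as long as a camera call.
- r.search_frame(picture, query): "centre" ([row, column] as shares, 0 to 1, of the picture: columns of its width, rows of its height, amid what is visible of it).
The state is a dict: "clock": time; "qpos": joint angles; "joint_velocities": joint speeds; "tau": joint torques, N m; "position": TCP position; "ee_rot": TCP orientation; "ft_force": force on the tool from outside, world axes, zero at the start; "torque": the same for the moment, N m; "width": finger opening in m; "gripper_force": force on a finger pad.
Only numpy, scipy, OpenCV 4.12 (cv2) and the standard library are available. Lean on these libraries where they do the work, as an engineer would, in place of code of your own. Each camera call takes 0.05 s, during which the arm holds its last target. There are 200 camera calls.

## Working session

There is one attempt and no reset: what is moved stays moved. The work goes in short steps, Python scripts to look and compute and a shell command to move; the robot and the scene stay as the last step left them, time stands still between calls to the robot, and variables do not carry over. Pictures are saved under pics/ and viewed, at most 10 in all, crops included, and the job is handed in when it is done.

```bash
mkdir -p pics; cat > h.py <<'E'
import numpy as np, cv2
from station import r
def ray(c,uv):
    K,T=c["K"],np.array(c["T"]); K=np.array(K)
    p=np.array([(uv[0]-K[0,2])/K[0,0],(uv[1]-K[1,2])/K[1,1]]); q=p.copy()
    for _ in range(20): q=p/(1+c["k1"]*(q@q))
    return T[:3,3],T[:3,:3]@np.array([q[0],q[1],1])
def atz(c,uv,z):
    o,d=ray(c,uv); return o+d*(z-o[2])/d[2]
def proj(c,P):
    T=np.array(c["T"]);K=np.array(c["K"]); x=T[:3,:3].T@(np.array(P)-T[:3,3]); q=x[:2]/x[2]; q=q*(1+c["k1"]*(q@q))
    return np.array([K[0,0]*q[0]+K[0,2],K[1,1]*q[1]+K[1,2]])
def save(c,n): cv2.imwrite("pics/"+n,c["color"][:,:,::-1])
def find(c,q,n=2):
    return [(round(d["score"],2),(d["centre"][1]*560,d["centre"][0]*420)) for d in r.search_frame(c,q)[:n]]
E
python3 - <<'E'
from h import *
np.set_printoptions(precision=4,suppress=True)
print(r.state(),r.pinch_z)
for n in("scene","top"):
    c=r.camera(n); save(c,n+"0.png"); print(n,np.array(c["T"])[:3])
    for q,z in(("ring_grip",.152),("ring_mark",.152),("mill",.06),("jar",.05),("bin",.03),("brush",.01)):
        for s,uv in find(c,q): print(q,s,np.array(uv),atz(c,uv,z))
E
```

```text
{'clock': 0.0, 'qpos': array([-1.177 ,  0.2607, -0.1394,  1.1727, -0.    ,  1.5708]), 'joint_velocities': array([-0.0015,  0.    ,  0.0006, -0.0001, -0.0002, -0.0005]), 'tau': array([  0.    , -40.5679,  25.3923,   0.0189,  -0.    ,   0.    ]), 'position': array([ 0.2012, -0.4842,  0.2305]), 'ee_rot': array([-3.079 , -0.6142,  0.0006]), 'ft_force': array([ 0.6889, -1.086 , -0.2821]), 'torque': array([-0.0025,  0.0198,  0.0002]), 'gripper_force': 0.0, 'width': 0.0855889958917376} 0.0187
scene [[ 0.7733  0.4328 -0.4633  1.1032]
 [ 0.6337 -0.5046  0.5864 -0.5099]
 [ 0.0201 -0.7471 -0.6645  0.749 ]]
ring_grip 0.81 [273.672 177.618] [0.6188 0.0535 0.152 ]
ring_grip 0.33 [248.024 268.296] [ 0.7422 -0.155   0.152 ]
ring_mark 0.86 [275.408 175.308] [0.6166 0.0615 0.152 ]
mill 0.86 [283.192 222.18 ] [0.657  0.0398 0.06  ]
jar 0.85 [304.08  157.794] [0.5422 0.2598 0.05  ]
bin 0.68 [246.4 268.8] [ 0.6668 -0.0855  0.03  ]
brush 0.97 [376.712 235.116] [0.8078 0.1824 0.01  ]
top [[ 0.022  -0.9982  0.055   0.5882]
 [-0.9996 -0.021   0.0199  0.0493]
 [-0.0187 -0.0554 -0.9983  1.0885]]
ring_grip 0.69 [283.304 219.786] [0.6108 0.0602 0.152 ]
ring_grip 0.68 [196.112 249.312] [0.5535 0.2177 0.152 ]
ring_mark 0.65 [269.808 212.52 ] [0.6234 0.085  0.152 ]
mill 0.8 [276.024 205.296] [0.6415 0.0764 0.06  ]
jar 0.86 [190.288 249.018] [0.55   0.2479 0.05  ]
bin 0.68 [358.792 194.502] [ 0.6689 -0.0923  0.03  ]
brush 0.62 [226.576 132.72 ] [0.7959 0.186  0.01  ]
```

View pics/top0.png

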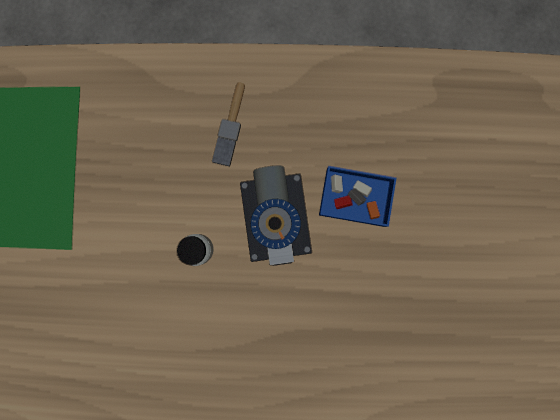

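View pics/scene0.png

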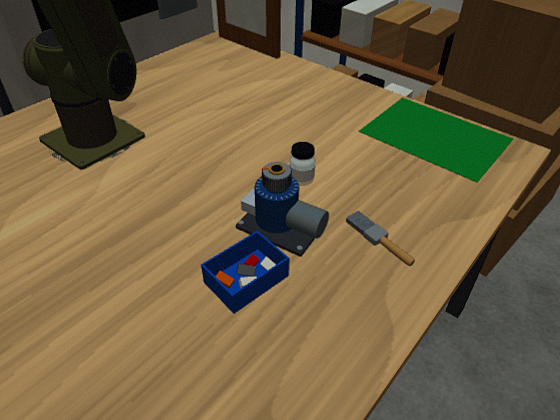

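The top view shows the mill ring at about (274,223), the jar at (194,250), the bin at (358,195) and the brush at (229,125). In the scene view the ring is at about (277,175). I'll refine the axis from enlarged crops.

```bash
python3 - <<'E'
from h import *
ims=[]
for n,(u,v) in(("top",(275,222)),("scene",(278,180))):
    c=r.camera(n); 
    print(n, atz(c,(274.5,223),.154) if n=="top" else atz(c,(277,169.5),.156))
    a=c["color"][v-30:v+30,u-30:u+30,::-1]; ims.append(cv2.resize(a,(400,400),interpolation=cv2.INTER_CUBIC))
    if n=="top":
        g=c["color"].astype(int); hsv=cv2.cvtColor(c["color"],cv2.COLOR_RGB2HSV)
        m=((hsv[...,0]>100)&(hsv[...,0]<125)&(hsv[...,1]>120)).astype(np.uint8); m[:190]=0;m[255:]=0;m[:,:240]=0;m[:,305:]=0
        pts=cv2.findNonZero(m); hull=cv2.convexHull(pts); e=cv2.fitEllipse(hull); print(e, atz(c,e[0],.11))
    else:
        o=(hsv2:=cv2.cvtColor(c["color"],cv2.COLOR_RGB2HSV)); 
cv2.imwrite("pics/crop1.png",np.hstack(ims))
E
```

```text
top [0.60454943 0.07596389 0.154     ]
((275.1173095703125, 223.367919921875), (49.41883087158203, 50.15848922729492), 90.48411560058594) [0.60464606 0.07603566 0.11      ]
scene [0.60987337 0.07444073 0.156     ]
```

View pics/crop1.png

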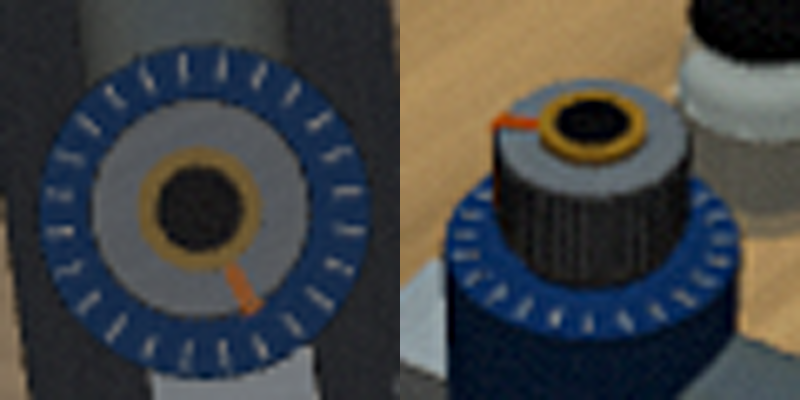

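The ring centre is near (0.605, 0.0755), and both views agree to a few mm. I'll move above it at the current height and check the q6 sign.

```bash
python3 -m crank '[[58.7,-36.2,0,-1],[58.7,-36.2,0,-1],[58.7,-36.2,0,-1],[58.7,-36.2,0,-1],[58.7,-36.2,0,-1],[58.7,-36.2,0,-1],[58.7,-36.2,0,-1],[58.7,-36.2,0,-1],[58.7,-36.2,0,-1],[58.7,-36.2,0,-1],[58.7,-36.2,0,-1],[58.7,-36.2,0,-1]]' 8.54 40; python3 -c "
from h import *
s=r.state();print(s['qpos'],s['position'],s['ft_force'],s['torque'])"
```

```text
clock: 2.3
position: [0.6068, 0.0784, 0.2303]
ee_rot: [-2.404, -2.022, -0.002]
ft_force: [0.2, -0.2, -0.0]
width: 0.0857
gripper_force: 0.0
[1.28146590e-01 4.10995832e-01 8.38643119e-02 1.24287345e+00
 7.36708035e-04 1.87093127e+00] [0.60678671 0.07842409 0.23025684] [ 0.218395   -0.15415997 -0.04594424] [-0.03232059  0.02190293 -0.03803206]
```

```bash
python3 -m crank '[[-0.3,-0.13,0,-2.2],[-0.3,-0.13,0,-2.2],[-0.3,-0.13,0,-2.2],[-0.3,-0.13,0,-2.2],[-0.3,-0.13,0,-2.2],[-0.3,-0.13,0,-2.2],[-0.3,-0.13,0,-2.2],[-0.3,-0.13,0,-2.2],[-0.3,-0.13,0,-2.2],[-0.3,-0.13,0,-2.2],[-0.3,-0.13,0,-2.2],[-0.3,-0.13,0,-2.2]]'; python3 - <<'E'
from h import *
s=r.state();print(s['qpos'],s['position'],s['ee_rot'],s['ft_force'],s['torque'])
c=r.camera("scene");a=c["color"][90:240,180:380,::-1];t=r.camera("top")["color"][150:300,175:375,::-1]
cv2.imwrite("pics/c2.png",np.vstack([cv2.resize(x,None,fx=2,fy=2,interpolation=3) for x in(a,t)]))
E
```

```text
clock: 3.8
position: [0.6021, 0.0709, 0.2314]
ee_rot: [0.71, -3.06, 0.0]
ft_force: [-0.8, -0.1, -0.6]
width: 0.0852
gripper_force: 0.0
[ 1.17433493e-01  4.01789668e-01  7.23098075e-02  1.24187345e+00
 -3.23543977e-04 -3.38553053e-01] [0.60212089 0.07093162 0.2314172 ] [ 7.09939712e-01 -3.05972019e+00  4.08509094e-04] [-0.76064117 -0.11926251 -0.5602188 ] [ 0.0357123  -0.0282266   0.01098586]
```

View pics/c2.png

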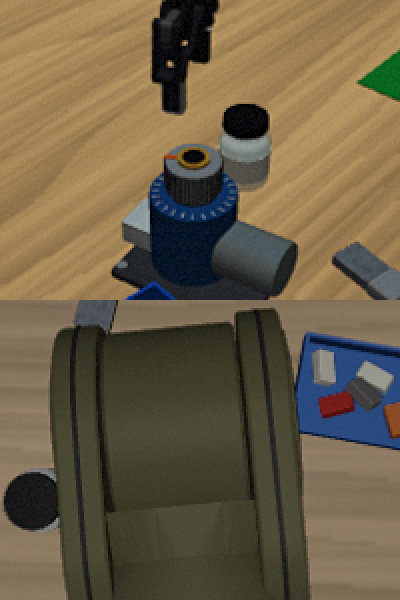

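Fingertips show at about (266,144) in full-frame scene pixels. The ring is clear below and nothing else is nearby. I'll settle, then correct the centring.

```bash
python3 -m crank '[[0,0,0,0],[0,0,0,0],[0,0,0,0]]'; python3 - <<'E'
from h import *
P=[];
for i in range(5): c=r.camera("scene"); s=r.state(); P.append(s['position'])
p=np.mean(P,0); print(p,np.std(P,0),s['ee_rot'])
from scipy.spatial.transform import Rotation as Ro
R=Ro.from_rotvec(s['ee_rot']).as_matrix()
for k in(-1,1): print(proj(c,p+k*.049*R[:,1]-.013*R[:,2]))
print("shift cm",R.T@(np.array([.605,.0757,.122])-p)*100)
E
```

```text
clock: 4.28
position: [0.6027, 0.0719, 0.2313]
ee_rot: [0.703, -3.062, 0.0]
ft_force: [0.6, 0.1, -0.7]
width: 0.0857
gripper_force: 0.0
[0.60279275 0.07200116 0.23128242] [1.34893719e-05 3.34165833e-05 2.37488939e-05] [ 7.04194290e-01 -3.06157229e+00  3.39352598e-05]
[266.89085683 146.67125693]
[279.78418502 119.54782897]
shift cm [-0.3610321   0.23631563 10.92821183]
```

```bash
python3 -m crank '[[-0.36,0.24,1,0],[-0.36,0.24,3,0],[-0.36,0.24,6,0],[-0.36,0.24,8,0],[-0.36,0.24,9.5,0],[-0.36,0.24,10.9,0],[-0.36,0.24,10.9,0],[-0.36,0.24,10.9,0]]'; python3 - <<'E'
from h import *
c=r.camera("scene");s=r.state();print(s['position'],s['torque'])
cv2.imwrite("pics/c3.png",cv2.resize(c["color"][90:240,180:380,::-1],None,fx=3,fy=3,interpolation=3))
E
```

```text
clock: 5.52
position: [0.6056, 0.0758, 0.1229]
ee_rot: [-0.704, 3.06, -0.0]
ft_force: [0.6, 0.5, -0.3]
width: 0.0851
gripper_force: 0.0
[0.60572767 0.0758211  0.12316892] [ 0.04383979  0.0249931  -0.00100207]
```

View pics/c3.png

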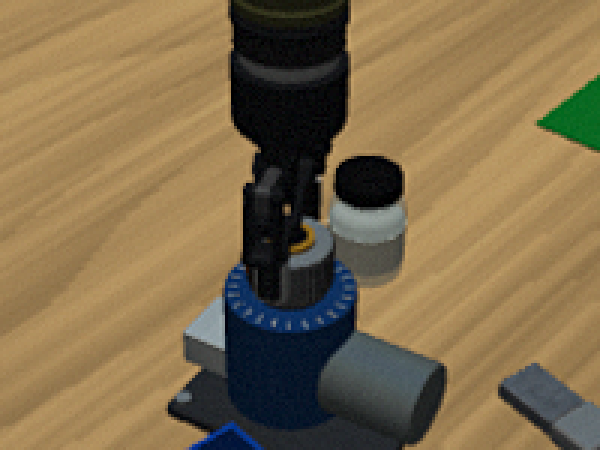

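```bash
python3 -m crank '[[0,0,0,0],[0,0,0,0],[0,0,0,0],[0,0,0,0],[0,0,0,0],[0,0,0,0],[0,0,0,0],[0,0,0,0]]' 5 30; python3 - <<'E'
from h import *
L=[]
for i in range(4): c=r.camera("scene"); s=r.state(); L.append(np.r_[s['ft_force'],s['torque'],s['position'],s['qpos'][5]])
print(np.round(L,4))
E
```

```text
clock: 6.58
position: [0.6051, 0.0767, 0.1233]
ee_rot: [-0.705, 3.06, 0.003]
ft_force: [-2.0, 3.7, 7.3]
width: 0.0592
gripper_force: 32.7
[[-2.7552e+00  2.8224e+00  6.0282e+00  7.1410e-01  4.3930e-01  4.1000e-03
   6.0510e-01  7.6700e-02  1.2340e-01 -3.2770e-01]
 [-1.7280e+00  3.4312e+00  5.8865e+00  6.9630e-01  5.1870e-01  6.2000e-02
   6.0510e-01  7.6700e-02  1.2340e-01 -3.2770e-01]
 [-1.4896e+00  3.5911e+00  6.7428e+00  6.6530e-01  4.8920e-01 -5.8000e-03
   6.0510e-01  7.6700e-02  1.2340e-01 -3.2770e-01]
 [-1.2606e+00  3.0545e+00  5.9012e+00  6.8320e-01  4.8670e-01 -2.2100e-02
   6.0510e-01  7.6700e-02  1.2340e-01 -3.2770e-01]]
```

The grip is good at 59 mm. A small side force of about 4 N along +y means I should shift +0.1 cm, then turn 2.4 clicks.

```bash
cat > m.py <<'E'
from h import *
from scipy.spatial.transform import Rotation as Ro
L=[]
for i in range(5): c=r.camera("scene"); s=r.state(); R=Ro.from_rotvec(s['ee_rot']).as_matrix(); L.append(np.r_[R.T@s['ft_force'],s['torque'][2],s['tau'][5],s['gripper_force'],s['position'],s['qpos'][5],np.arctan2(R[1,0],R[0,0])])
L=np.array(L);m=L.mean(0); print("Ftool",m[:3].round(1),"tz %.3f (sd %.3f) tau6 %.3f grip %.1f"%(m[3],L[:,3].std(),m[4],m[5]),"pos",m[6:9].round(4),"q6 %.4f yaw %.4f t %.2f"%(m[9],m[10],s['clock']))
E
python3 -m crank '[[0,0.1,0,0],[0,0.1,0,0],[0,0.1,0,0]]'; python3 m.py; python3 -m crank '[[0,0,0,0.13],[0,0,0,0.26],[0,0,0,0.39],[0,0,0,0.52],[0,0,0,0.63],[0,0,0,0.63],[0,0,0,0.63]]'; python3 m.py
```

```text
clock: 7.15
position: [0.605, 0.0768, 0.1233]
ee_rot: [-0.704, 3.06, 0.0]
ft_force: [-0.4, 1.1, 5.4]
width: 0.0592
gripper_force: 32.7
Ftool [ 0.6  0.6 -5.4] tz 0.002 (sd 0.030) tau6 0.010 grip 32.7 pos [0.6051 0.0768 0.1234] q6 -0.3261 yaw -2.6894 t 7.40
clock: 8.28
position: [0.605, 0.0772, 0.1234]
ee_rot: [0.278, 3.128, 0.002]
ft_force: [-2.6, 2.5, 5.7]
width: 0.0594
gripper_force: 32.7
Ftool [ 1.8  2.4 -5.3] tz 0.008 (sd 0.012) tau6 0.008 grip 32.7 pos [0.605  0.0772 0.1234] q6 0.3039 yaw 2.9641 t 8.53
```

```bash
python3 -m crank '[[0,0.05,0,0.09],[0,0.05,0,0.18],[0,0.05,0,0.26],[0,0.05,0,0.26],[0,0.05,0,0.26]]'; python3 m.py;python3 - <<'E'
from h import *
c=r.camera("scene")
cv2.imwrite("pics/c4.png",cv2.resize(c["color"][140:210,230:330,::-1],None,fx=6,fy=6,interpolation=3))
E
```

```text
clock: 9.15
position: [0.6051, 0.0774, 0.1234]
ee_rot: [0.682, 3.065, 0.002]
ft_force: [-1.2, 1.7, 6.5]
width: 0.0589
gripper_force: 32.7
Ftool [ 2.3  0.6 -5.4] tz -0.024 (sd 0.016) tau6 0.008 grip 32.7 pos [0.6051 0.0774 0.1234] q6 0.5646 yaw 2.7040 t 9.40
```

View pics/c4.png

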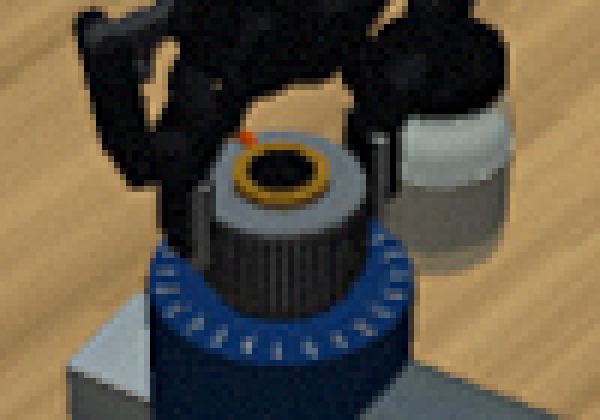

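The mark moved from image-left to back-left, at about (247,138) in the crop. The ring is turning with the gripper without slipping. I'll go on one click at a time.

```bash
python3 -m crank '[[0.05,0,0,0.09],[0.05,0,0,0.18],[0.05,0,0,0.26],[0.05,0,0,0.26],[0.05,0,0,0.26]]' | tail -2; python3 m.py
```

```text
width: 0.059
gripper_force: 32.6
Ftool [ 1.1  0.5 -5.5] tz 0.016 (sd 0.036) tau6 0.010 grip 32.6 pos [0.6052 0.0776 0.1233] q6 0.8236 yaw 2.4454 t 10.32
```

```bash
python3 -m crank '[[0.03,0,0,0.09],[0.03,0,0,0.18],[0.03,0,0,0.26],[0.03,0,0,0.26],[0.03,0,0,0.26]]' | tail -2; python3 m.py
```

```text
width: 0.059
gripper_force: 32.7
Ftool [ 0.7  1.2 -5.7] tz 0.003 (sd 0.024) tau6 0.012 grip 32.7 pos [0.6053 0.0777 0.1234] q6 1.0836 yaw 2.1857 t 11.20
```

```bash
python3 -m crank '[[0,0,0,0.09],[0,0,0,0.18],[0,0,0,0.26],[0,0,0,0.26],[0,0,0,0.26]]' | tail -2; python3 m.py
```

```text
width: 0.0592
gripper_force: 32.7
Ftool [ 1.1  2.2 -5.3] tz 0.011 (sd 0.029) tau6 0.013 grip 32.7 pos [0.6055 0.0778 0.1234] q6 1.3435 yaw 1.9258 t 12.07
```

```bash
python3 -m crank '[[0,0.03,0,0.09],[0,0.03,0,0.18],[0,0.03,0,0.26],[0,0.03,0,0.26],[0,0.03,0,0.26]]' | tail -2; python3 m.py
```

```text
width: 0.0592
gripper_force: 32.7
Ftool [ 1.2  0.8 -5.2] tz 0.171 (sd 0.021) tau6 0.176 grip 32.7 pos [0.6057 0.0779 0.1234] q6 1.6032 yaw 1.6663 t 12.95
```

The touch is felt: the moment rose from 0.01 to 0.17 N m. I'll back off in small steps to find the phase of the touching point.

```bash
for i in 1; do python3 -m crank '[[0,0,0,-0.04],[0,0,0,-0.04],[0,0,0,-0.04]]' | tail -1; python3 m.py; python3 -m crank '[[0,0,0,-0.04],[0,0,0,-0.04],[0,0,0,-0.04]]' | tail -1; python3 m.py;  python3 -m crank '[[0,0,0,-0.04],[0,0,0,-0.04],[0,0,0,-0.04]]' | tail -1; python3 m.py; python3 -m crank '[[0,0,0,-0.04],[0,0,0,-0.04],[0,0,0,-0.04]]' | tail -1; python3 m.py; done
```

```text
gripper_force: 32.7
Ftool [ 1.4  1.1 -5.5] tz 0.150 (sd 0.028) tau6 0.146 grip 32.7 pos [0.6056 0.0779 0.1234] q6 1.5633 yaw 1.7062 t 13.57
gripper_force: 32.7
Ftool [ 1.6  1.3 -5.1] tz 0.128 (sd 0.026) tau6 0.129 grip 32.7 pos [0.6056 0.0778 0.1234] q6 1.5233 yaw 1.7461 t 14.20
gripper_force: 32.7
Ftool [ 1.3  1.6 -5.2] tz -0.097 (sd 0.041) tau6 -0.074 grip 32.7 pos [0.6056 0.0779 0.1234] q6 1.4839 yaw 1.7855 t 14.82
gripper_force: 32.6
Ftool [ 1.3  1.3 -5. ] tz -0.051 (sd 0.011) tau6 -0.026 grip 32.7 pos [0.6056 0.0779 0.1234] q6 1.4437 yaw 1.8257 t 15.45
```

```bash
python3 -m crank '[[0,0,0,0.06],[0,0,0,0.12],[0,0,0,0.12],[0,0,0,0.12]]' | tail -1; python3 m.py; python3 -m crank '[[0,0,0,0.03],[0,0,0,0.03],[0,0,0,0.03]]' | tail -1; python3 m.py
```

```text
gripper_force: 32.7
Ftool [ 1.7  1.2 -6.2] tz 0.146 (sd 0.025) tau6 0.146 grip 32.7 pos [0.6056 0.0779 0.1234] q6 1.5633 yaw 1.7061 t 16.20
gripper_force: 32.7
Ftool [ 1.4  0.9 -5.6] tz 0.154 (sd 0.022) tau6 0.168 grip 32.7 pos [0.6056 0.0779 0.1234] q6 1.5932 yaw 1.6762 t 16.82
```

The torque repeats elastically, with its step at about 0.10 rad below full press. That matches the nominal 7 clicks, so the ring isn't slipping. Three clicks open is then −0.875 rad from here.

```bash
python3 -m crank '[[0,0,0,-0.13],[0,0,0,-0.26],[0,0,0,-0.39],[0,0,0,-0.52],[0,0,0,-0.65],[0,0,0,-0.78],[0,0,0,-0.875],[0,0,0,-0.875],[0,0,0,-0.875],[0,0,0,-0.875]]' | tail -1; python3 m.py;  python3 -m crank '[[0,0,0,0.03],[0,0,0,0.03],[0,0,0,0.03]]' | tail -1; python3 m.py; python3 -m crank '[[0,0,0,-0.06],[0,0,0,-0.06],[0,0,0,-0.06]]' | tail -1; python3 m.py
```

```text
gripper_force: 32.7
Ftool [ 0.3  0.2 -6. ] tz 0.007 (sd 0.025) tau6 -0.006 grip 32.7 pos [0.6051 0.0775 0.1234] q6 0.7187 yaw 2.5505 t 18.32
gripper_force: 32.7
Ftool [ 0.6 -0.1 -6.5] tz 0.128 (sd 0.021) tau6 0.151 grip 32.7 pos [0.6051 0.0775 0.1234] q6 0.7483 yaw 2.5210 t 18.95
gripper_force: 32.7
Ftool [ 0.8  0.  -5.9] tz -0.052 (sd 0.028) tau6 -0.043 grip 32.7 pos [0.6051 0.0775 0.1234] q6 0.6888 yaw 2.5804 t 19.57
```

Torque crosses zero here, so the ring is at a click. To confirm that was really the touch and not just a stiff click, I'll press once more slightly further, to about half a click. That's still well under a full click.

```bash
python3 -m crank '[[0,0,0,0.13],[0,0,0,0.26],[0,0,0,0.39],[0,0,0,0.52],[0,0,0,0.65],[0,0,0,0.78],[0,0,0,0.9],[0,0,0,0.945],[0,0,0,0.945],[0,0,0,0.945]]' | tail -1; python3 m.py;  python3 -m crank '[[0,0,0,0.03],[0,0,0,0.03],[0,0,0,0.03]]' | tail -1; python3 m.py
```

```text
gripper_force: 32.7
Ftool [ 1.1  1.5 -5.6] tz 0.222 (sd 0.013) tau6 0.199 grip 32.7 pos [0.6057 0.0779 0.1234] q6 1.6331 yaw 1.6363 t 21.07
gripper_force: 32.7
Ftool [ 1.6  1.3 -5.1] tz 0.240 (sd 0.025) tau6 0.228 grip 32.7 pos [0.6057 0.0779 0.1234] q6 1.6631 yaw 1.6064 t 21.70
```

Confirmed: the torque keeps rising to 0.23 N m with no snap-through. I'll go back to three clicks open and check for zero torque.

```bash
python3 -m crank '[[0,0,0,-0.13],[0,0,0,-0.26],[0,0,0,-0.39],[0,0,0,-0.52],[0,0,0,-0.65],[0,0,0,-0.78],[0,0,0,-0.9],[0,0,0,-0.945],[0,0,0,-0.945],[0,0,0,-0.945]]' | tail -1; python3 m.py
```

```text
gripper_force: 32.7
Ftool [ 0.4  0.2 -6. ] tz -0.017 (sd 0.026) tau6 -0.010 grip 32.7 pos [0.6052 0.0775 0.1234] q6 0.7187 yaw 2.5505 t 23.20
```

Torque is near zero at this click. I'll release, lift and check the mark from above.

```bash
python3 -m crank '[[0,0,0,0],[0,0,0,0],[0,0,0,0],[0,0,0,0],[0,0,0,0],[0,0,0,0],[0,0,-1,0],[0,0,-3,0],[0,0,-6,0],[0,0,-10,0],[0,0,-10,0]]' 8.54; python3 - <<'E'
from h import *
from scipy.spatial.transform import Rotation as Ro
R=Ro.from_rotvec(r.state()['ee_rot']).as_matrix(); d=np.array([-.15,-.3,0]); print(R.T@d*100)
E
```

```text
clock: 24.58
position: [0.6068, 0.078, 0.227]
ee_rot: [0.915, 2.997, 0.005]
ft_force: [0.3, 0.6, 0.1]
width: 0.0856
gripper_force: 0.0
[ -4.31837326 -33.26149875  -0.15605442]
```

```bash
python3 -m crank '[[-1,-6,0,0],[-2,-12,0,0],[-2.5,-18,0,0],[-3,-24,0,0],[-4,-30,0,0],[-4.3,-33,0,0],[-4.3,-33,0,0]]' | head -2; python3 - <<'E'
from h import *
ims=[]
for n,(u,v) in(("top",(275,222)),("scene",(278,180))):
    c=r.camera(n); img=c["color"]
    hsv=cv2.cvtColor(img,cv2.COLOR_RGB2HSV).astype(int)
    C=proj(c,(.605,.076,.152)) if n=="top" else np.array([277,169.])
    yy,xx=np.mgrid[:420,:560]; d=np.hypot(xx-C[0],yy-C[1])
    m=(hsv[...,0]<13)&(hsv[...,1]>150)&(hsv[...,2]>90)&(d<18)
    if m.any():
        p=atz(c,(xx[m].mean(),yy[m].mean()),.152); print(n,m.sum(),p,np.degrees(np.arctan2(p[1]-.0757,p[0]-.605)))
    for q in("jar","bin","brush"): print(q,find(c,q,1))
    ims.append(cv2.resize(img[v-30:v+30,u-30:u+30,::-1],(400,400),interpolation=3))
cv2.imwrite("pics/crop5.png",np.hstack(ims))
E
```

```text
clock: 25.45
position: [0.4542, -0.2215, 0.2221]
top 10 [0.58347551 0.08859713 0.152     ] 149.07062754303874
jar [(0.86, (192.696, 247.50600000000003))]
bin [(0.98, (360.584, 196.308))]
brush [(0.63, (228.70399999999998, 131.586))]
scene 4 [0.58455103 0.09121281 0.152     ] 142.81563826437093
jar [(0.66, (304.024, 159.012))]
bin [(0.58, (244.77599999999998, 269.808))]
brush [(0.98, (374.08000000000004, 234.78000000000003))]
```

View pics/crop5.png

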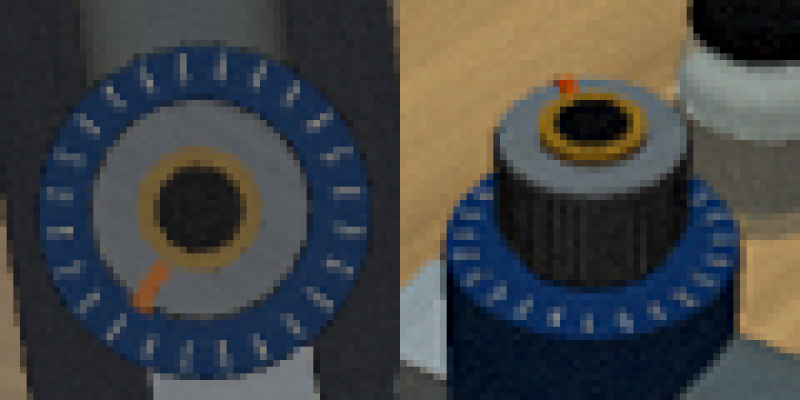

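The mark now sits at about 148° (top crop (140,305)). It started at −153°, so the net turn is 4 clicks closed: 7 to the touch, then 3 back. The jar, bin and brush have not moved.

```bash
python3 -c "
from station import r
print(r.hand_in())"
```

```text
the job is handed in; nothing more can be done
None
```

I closed the ring 7 clicks until the burrs touched, backed it off 3 clicks, let go and handed the job in. The mark in the images confirms the net 4-click turn, and the jar, bin and brush showed no movement; the hand-in gave no verdict.

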